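# Stand the tipped mugs up again in the cup tray

## Robot

A 6-joint arm with a two-finger parallel gripper is mounted at the origin on a cart in front of the work surface, level with it; the furniture and walls round the work are solid. World frame = base frame: x ahead of the robot, y to its left, z up, the work surface at z = 0. Lengths are in m, angles in rad, forces in N, time in s.
With the tool pointing down it reaches from about 0.275 to 0.85 m from the base axis. Payload 5.2 kg.
Tool frame: the origin (TCP) lies midway between the tips of the shut fingers; the grasp point (between the pads) lies env.grip_point_offset behind it (env.grip_point_offset is the distance from the TCP to the grasp point, in m); z points along the fingers, y is the line along which they close (so a half turn about z gives the same grasp; the last joint's range is limited). The gripper opens to 85 mm and grips with 20 to 120 N. Pads are 22 mm wide; open, the fingers measure 114 mm over their backs; the gripper's body (76 mm by 85 mm) begins 54 mm behind the grasp point. The pads swing forward as they close: fully open they stand 13 mm farther back than shut.
Start: joints at [-1.438, 0.259, 1.535, -0, 1.348, -0.203], TCP at [0.181, -0.519, 0.231] pointing down, gripper open.
Joint ranges: [-3.14, 3.14], [-0.91, 2.08], [0.19, 2.58], [-1.22, 4.36], [0.22, 2.71], [-3.12, 3.12]. Speed limits (rad/s): [2.57, 2.57, 3.14, 3.14, 3.14, 3.14].

## Interface

Orientations are given as a unit quaternion [w, x, y, z].
In Python, from cell import env gives the robot as it stands.
- The arm moves only by the tool send_rows, never from a script. Its argument "commands" is a list of rows, each a list of 7 numbers: the shift along the world's x, y, z as a fraction of full scale, then the turn, a rotation vector about the world's x, y, z as a fraction of full scale, then the opening, from 0 (shut) to 1 (fully open). In form: [[tx, ty, tz, rx, ry, rz, fingers], ...]. A call has 1 to 8 rows; each row is the pose to reach, as a shift and turn from the pose commanded when the call began, turning the shorter way round; what a row does not reach only later rows make up. Full scale, the value 1, is 8 cm for a shift and pi rad for a turn. A row lasts 1/8 s, in which the tool goes at most 62.5 mm and 10.7 degrees, less where a joint would pass 70% of its speed; a pose out of reach is approached as far as the arm can. A call with a number of a shift or a turn outside -1 to 1 is refused whole. A call with a gripper value outside its range is refused whole. The fingers move at their own pace and stop on an object; "force" is the grip in N (left out, the last holds). Time passes only in rows, so rows that repeat a pose let the fingers close. It gives the time, the measured TCP pose, the force, the opening and the grip force at its end, in the units of the state.
- env.state(): the state, without advancing time (a new reading comes with each control period).
- env.get_image(name): name is "scene" or "side" or "wrist"; returns a dict with "image" (384x512x3 uint8, red, green, blue), "vfov" (degrees; the focal length in pixels is half the picture's height over the tangent of half this angle, whatever the lens; pixels are square), "cx", "cy" (the principal point, pixels), "position" and "rotation" of the camera in the world. Camera axes: x right, y up, looking along -z (the intrinsics and any distortion apply to the point x, -y, -z); pixel columns grow to the right and rows downward; lengths in m; the calibration is good to about 2 mm. A picture is of the moment at which its call begins. There is no depth.
- env.sign_off(): hands the job in; it is judged then, once.
The state is a dict: "time_s": time; "q": joint angles; "joint_vel": joint speeds; "joint_torque": joint torques, N m; "tcp_pos": TCP position; "tool_rot": TCP orientation; "ft_force": force on the tool from outside, world axes, zero at the start; "moment": the same for the moment, N m; "finger_gap": opening from 0.0 (shut) to 1.0 (fully open); "gripper_force": force on a finger pad.
Only numpy, scipy, OpenCV 4.12 (cv2) and the standard library are available. Lean on these libraries where they do the work, as an engineer would, in place of code of your own. Each camera call takes 0.05 s, during which the arm holds its last target. There are 200 camera calls.

## Task

Two of the four mugs in the narrow wooden cup tray have tipped over and lie on their sides, one behind the other. Stand both up on their feet in the tray, mouths up, ready to be filled; once the first is up, shift it along the lane if it is in the way of the second. Don't drop or fling any, and leave the two mugs that still stand and the coffee press where they are.

Things in the scene. Friction and masses are not known exactly. Their poses are not given: they have to be found in the camera images.
- cup_tray: Slim wooden tray with one straight lane, fixed. Origin under its centre at worktop height; y along the lane, x across, z up. Inside 720 mm long and 126 mm wide; floor 8 mm above the worktop, rails and ends 9 mm thick, 34 mm high; a dowel handle at each end, top at 56 mm.
- mug_a: Off-white mug (mm): 88 tall, 89 across at rim and belly, 72 at the foot; inside 76 across, 81 deep. z: foot to mouth. Origin in the foot plane, 14.5 off the centre line, which passes through (0, +14.5) of its frame; loop handle toward its -y, to 73 from the centre line. Lies tipped over in the lane, mouth to the tray's -y end; it may be the mug nearer the gap or the farther.
- mug_b: Off-white mug (mm): 88 tall, 89 across at rim and belly, 72 at the foot; inside 76 across, 81 deep. z: foot to mouth. Origin in the foot plane, 14.5 off the centre line, which passes through (0, +14.5) of its frame; loop handle toward its -y, to 73 from the centre line. The other tipped mug, lying the same way, one behind the other in either order.
- mug_a_mouth (a point): Centre of mug_a's mouth, in the plane of the rim, 88 mm from the foot. Lying, the mug rests on foot edge, belly and handle, axis tilted up about 13 degrees toward the mouth: mouth centre 54 mm, top of the rim 95 mm above the tray floor; handle low at the tray's +x side.
- mug_b_mouth (a point): Centre of mug_b's mouth, in the plane of the rim, 88 mm from the foot. It lies like mug_a, but with its handle low at the tray's -x side.
- mug_left: Off-white mug (mm): 88 tall, 89 across at rim and belly, 72 at the foot; inside 76 across, 81 deep. z: foot to mouth. Origin in the foot plane, 14.5 off the centre line, which passes through (0, +14.5) of its frame; loop handle toward its -y, to 73 from the centre line. Stands near the tray's +y end, handle toward that end; leave it alone.
- mug_right: Off-white mug (mm): 88 tall, 89 across at rim and belly, 72 at the foot; inside 76 across, 81 deep. z: foot to mouth. Origin in the foot plane, 14.5 off the centre line, which passes through (0, +14.5) of its frame; loop handle toward its -y, to 73 from the centre line. Stands near the tray's -y end, handle toward that end; leave it alone.
- mug_left_mouth (a point): Centre of mug_left's mouth, in the plane of its rim, 88 mm above its foot.
- mug_right_mouth (a point): Centre of mug_right's mouth, 88 mm above its foot. About 10 cm of free lane lies between this mug and the nearer tipped mug; behind the foot of each tipped mug about 8 cm is free, just enough for it to stand up there.
- press: Glass coffee press with black lid and handle on the worktop behind the tray, 270 mm tall, 153 x 242 mm from above (longer along its own y); origin at the centre of its underside. Bystander.
Things that resemble listed ones, but are neither listed nor needed, are in the scene too. Leave any blue or orange look-alike of the mug_a alone. Leave any pink look-alike of the mug_b alone.

How it is judged:
On the way, in this order (a step that is already met when the one before it is completed fails the run):
1. one of the tipped mugs stands on its foot in the tray (((angle between mug_a's own z axis and vertical below 0.1 rad and x of mug_a_mouth in the frame of cup_tray between -0.035 and 0.035 m and y of mug_a_mouth in the frame of cup_tray between -0.31 and 0.31 m and z of mug_a_mouth in the frame of cup_tray between 0.088 and 0.104 m) or (angle between mug_b's own z axis and vertical below 0.1 rad and x of mug_b_mouth in the frame of cup_tray between -0.035 and 0.035 m and y of mug_b_mouth in the frame of cup_tray between -0.31 and 0.31 m and z of mug_b_mouth in the frame of cup_tray between 0.088 and 0.104 m))), for 0.2 s.
2. both tipped mugs stand on their feet in the tray (angle between each of mug_a, mug_b's own z axis and vertical below 0.1 rad and x of mug_a_mouth in the frame of cup_tray between -0.035 and 0.035 m and y of mug_a_mouth in the frame of cup_tray between -0.31 and 0.31 m and z of mug_a_mouth in the frame of cup_tray between 0.088 and 0.104 m and x of mug_b_mouth in the frame of cup_tray between -0.035 and 0.035 m and y of mug_b_mouth in the frame of cup_tray between -0.31 and 0.31 m and z of mug_b_mouth in the frame of cup_tray between 0.088 and 0.104 m), for 0.2 s.
At the end, for the whole second after the job is handed in: All four mugs stand mouth up in the lane, tilted under 0.1 rad, feet on the tray floor (mouth centre 88 to 104 mm up, within 35 mm of the lane's middle line), at rest; the two that stood are within 25 mm, the press within 20 mm, of where they were (all of step 2 and angle between each of mug_left, mug_right's own z axis and vertical below 0.1 rad and x of mug_left_mouth in the frame of cup_tray between -0.035 and 0.035 m and y of mug_left_mouth in the frame of cup_tray between -0.31 and 0.31 m and z of mug_left_mouth in the frame of cup_tray between 0.088 and 0.104 m and x of mug_right_mouth in the frame of cup_tray between -0.035 and 0.035 m and y of mug_right_mouth in the frame of cup_tray between -0.31 and 0.31 m and z of mug_right_mouth in the frame of cup_tray between 0.088 and 0.104 m and linear speed of each of mug_a, mug_b, mug_left, mug_right below 0.02 m/s and angular speed of each of mug_a, mug_b, mug_left, mug_right below 0.2 rad/s and distance of each of mug_left, mug_right from where it was at the start of the episode below 0.025 m and distance of press from where it was at the start of the episode below 0.02 m); the robot touches nothing.
It fails at once if a mug that stood is tipped by more than 0.35 rad or shoved more than 40 mm (angle between any of mug_left, mug_right's own z axis and vertical above 0.35 rad or distance of any of mug_left, mug_right from where it was at the start of the episode above 0.04 m).
It fails at once if the coffee press is tipped or shoved more than 30 mm (angle between press's own z axis and vertical above 0.3 rad or distance of press from where it was at the start of the episode above 0.03 m).
It fails at once if a mug is dropped or flung (faster than 1 m/s) (linear speed of any of mug_a, mug_b, mug_left, mug_right above 1 m/s).
It also fails if it takes over 58 s, if anything falls off the work surface, if the arm or the gripper's body presses on something with over 40 N, if the wrist force passes 120 N, or if a joint passes its speed limit or range.

## Working session

There is one attempt and no reset: what is moved stays moved. The work goes in short steps, Python scripts to look and compute and a tool call to move; the robot and the scene stay as the last step left them, time stands still between calls to the robot, and variables do not carry over. Pictures are saved under pics/ and viewed, at most 10 in all, crops included, and the job is handed in when it is done.

Besides the shell and the picture viewer there is one more tool, called after "Request:" by a JSON object that holds its "fn" and its "kwargs", one argument or row to a line. send_rows: Moves the arm, as the interface text tells. Shift numbers are shares of 8 cm and turn numbers shares of pi rad, none past 1 either way. Its arguments: {"type":"object","properties":{"commands":{"type":"array"},"force":{"type":"number"}},"required":["commands"]}

```bash
ls; mkdir -p pics
cat > h.py <<'E'
import numpy as np, cv2
from cell import env
def K(d):
    f=d["image"].shape[0]/2/np.tan(np.radians(d["vfov"])/2); return f
def ray(d,u,v):
    f=K(d); r=np.array(d["rotation"])@np.array([(u-d["cx"])/f,-(v-d["cy"])/f,-1]); return np.array(d["position"]),r
def onz(d,u,v,z):
    p,r=ray(d,u,v); return p+r*(z-p[2])/r[2]
def proj(d,P):
    f=K(d); c=np.array(d["rotation"]).T@(np.array(P)-d["position"]); return d["cx"]-f*c[0]/c[2], d["cy"]+f*c[1]/c[2]
E
python3 - <<'E'
from h import *
ims=[env.get_image(n) for n in("scene","side")]
for n,d in zip(("scene","side"),ims):
    cv2.imwrite(f"pics/{n}0.png",d["image"][:,:,::-1]); print(n,{k:(np.array(v).round(3).tolist()) for k,v in d.items() if k!="image"})
print(env.state(),env.grip_point_offset)
E
```

```text
pics
scene {'vfov': 57.193, 'cx': 255.116, 'cy': 194.59, 'position': [0.097, 0.52, 0.843], 'rotation': [-0.333, -0.116, 0.325, 0.878]}
side {'vfov': 45.477, 'cx': 262.511, 'cy': 185.756, 'position': [-0.473, 0.857, 1.171], 'rotation': [-0.392, -0.189, 0.381, 0.816]}
{'time_s': 0.1, 'q': array([-1.43781615e+00,  2.59311268e-01,  1.53599722e+00,  5.10003576e-06,
        1.34799784e+00, -2.02816790e-01]), 'joint_vel': array([ 0.00011467, -0.00036942, -0.00148052,  0.00036246,  0.00014909,
        0.00027228]), 'joint_torque': array([ 2.84521542e-03, -4.46962953e+01, -2.91248864e+01, -2.88544015e-04,
        6.21692699e-03, -1.84510958e-05]), 'tcp_pos': array([ 0.18118665, -0.51878689,  0.23052622]), 'tool_rot': array([-8.56227785e-04,  9.85937863e-01,  1.67110134e-01,  3.23982041e-05]), 'ft_force': array([-0.3555686 ,  0.83983058,  0.04300754]), 'moment': array([-0.02864634,  0.0401053 ,  0.04919802]), 'gripper_force': 0.0, 'finger_gap': 1.0001385016038342} 0.0187
```

View pics/scene0.png

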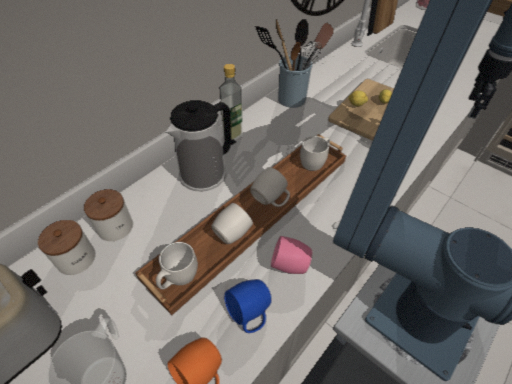

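View pics/side0.png

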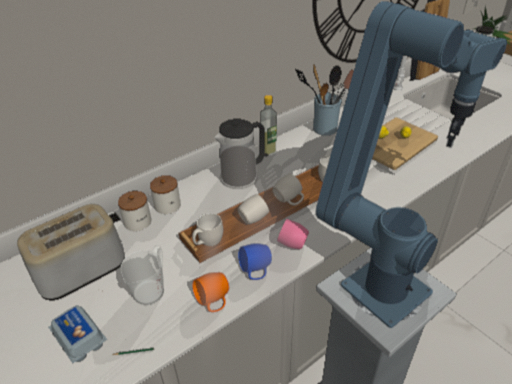

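The scene view shows the tray running from (150,285) at its +y end to (340,150) at its -y end. mug_left stands at (178,265) and mug_right at (313,153). Two mugs lie at (232,223) and (269,187). The look-alikes (blue at 248,302, orange at 195,360, pink at 291,255) and the clear/white jug at (90,355) are all outside the tray. The side view agrees, and I'll check with one enlarged crop.

```bash
sed -i 's/^import numpy.*/import numpy as np, cv2\nfrom scipy.spatial.transform import Rotation as Ro/; s/^from cell import env/from cell import env\ndef get(n):\n    d=env.get_image(n); q=d["rotation"]; d["rotation"]=Ro.from_quat([q[1],q[2],q[3],q[0]]).as_matrix(); return d/' h.py
python3 - <<'E'
from h import *
d=get("scene")
c=d["image"][135:310,135:355,::-1]; cv2.imwrite("pics/crop1.png",cv2.resize(c,None,fx=3.4,fy=3.4,interpolation=cv2.INTER_CUBIC))
for uv in [(178,265),(313,153),(232,223),(269,187),(200,160)]: print(uv,onz(d,*uv,0.05).round(3))
h=cv2.cvtColor(d["image"],cv2.COLOR_RGB2HSV); 
m=((h[...,0]<18)&(h[...,1]>90)&(h[...,2]<190)).astype(np.uint8)
m[:, :125]=0
m=cv2.morphologyEx(m,cv2.MORPH_CLOSE,np.ones((5,5)))
n,l,s,_=cv2.connectedComponentsWithStats(m); 
for i in np.argsort(-s[1:,4])[:4]+1: print(s[i])
E
```

```text
(178, 265) [0.525 0.311 0.05 ]
(313, 153) [ 0.511 -0.256  0.05 ]
(232, 223) [0.513 0.127 0.05 ]
(269, 187) [ 0.523 -0.044  0.05 ]
(200, 160) [0.762 0.015 0.05 ]
[ 136  142  210  172 6707]
[ 329   80   64   59 1623]
[ 167  338   55   46 1515]
[371   0  26  33 558]
```

View pics/crop1.png

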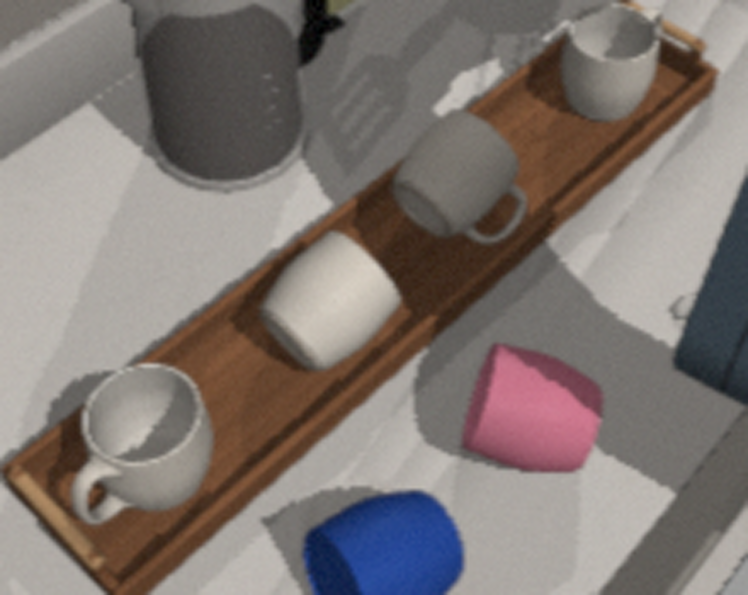

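The crop shows the mug at crop (458,172), which is scene (270,186), with its handle on the robot (-x) side, so it's mug_b and the one nearer the gap. The mug at crop (333,300), scene (233,223), has its handle hidden on the far (+x) side, so it's mug_a. Both mouths point to the -y end.

Run:
```python
from h import *
d=get("scene")
f=lambda u,v:(135+u/3.4,135+v/3.4)
P=lambda u,v,z: onz(d,*f(u,v),z).round(4)
print("corners NE near",P(713,72,.034),"near+y",P(113,592,.034),"far+y",P(8,470,.034))
for n,pts in dict(a=[(378,258,.103),(340,232,.07),(402,300,.06),(290,335,.043)],b=[(497,132,.103),(462,112,.07),(518,168,.06),(418,208,.043)],L=[(147,410,.096)],R=[(612,32,.096)]).items(): print(n,[P(*p) for p in pts])
```

```text
corners NE near [ 0.4311 -0.3299  0.034 ] near+y [0.4615 0.3986 0.034 ] far+y [0.592 0.39  0.034]
a [array([0.4849, 0.0993, 0.103 ]), array([0.5439, 0.0814, 0.07  ]), array([0.4645, 0.0935, 0.06  ]), array([0.5165, 0.1698, 0.043 ])]
b [array([ 0.5005, -0.0692,  0.103 ]), array([ 0.5577, -0.0939,  0.07  ]), array([ 0.4829, -0.0815,  0.06  ]), array([0.5274, 0.0011, 0.043 ])]
L [array([0.5191, 0.306 , 0.096 ])]
R [array([ 0.5049, -0.2479,  0.096 ])]
```

Request:
{"fn": "send_rows", "kwargs": {
  "commands": [
    [0.7, 0.6, 0, 0, 0, 0, 0.5],
    [1, 1, 0.2, 0, 0, 0, 0.5],
    [1, 1, 0.2, 0, 0, 0, 0.5]
  ]
}}

```text
time_s: 0.57
tcp_pos: [0.2634, -0.4373, 0.2485]
tool_rot: [0.001, 0.986, 0.169, 0.001]
ft_force: [-0.8, -0.4, -0.9]
finger_gap: 0.5
gripper_force: 0.0
```

Request:
{"fn": "send_rows", "kwargs": {
  "commands": [
    [0.7, 0.7, 0, 0, 0, 0.06, 0.5],
    [1, 1, 0, 0, 0, 0.12, 0.5],
    [1, 1, 0, 0, 0, 0.18, 0.5],
    [1, 1, 0, 0, 0, 0.24, 0.5],
    [1, 1, 0, 0, 0, 0.3, 0.5],
    [1, 1, 0, 0, 0, 0.35, 0.5],
    [1, 1, 0, 0, 0, 0.379, 0.5],
    [1, 1, 0, 0, 0, 0.379, 0.5]
  ]
}}

```text
time_s: 1.58
tcp_pos: [0.3408, -0.3599, 0.247]
tool_rot: [-0.0, 0.723, 0.691, -0.0]
ft_force: [-0.4, -0.0, -0.5]
finger_gap: 0.5
gripper_force: 0.0
```

Request:
{"fn": "send_rows", "kwargs": {
  "commands": [
    [0.7, 0.7, 0, 0.05, 0, 0, 0.5],
    [1, 1, 0, 0.1, 0, 0, 0.5],
    [1, 1, 0, 0.15, 0, 0, 0.5],
    [1, 1, 0, 0.19, 0, 0, 0.5],
    [1, 1, 0, 0.222, 0, 0, 0.5],
    [1, 1, 0, 0.222, 0, 0, 0.5]
  ]
}}

```text
time_s: 2.33
tcp_pos: [0.4207, -0.2807, 0.2452]
tool_rot: [-0.248, 0.68, 0.648, 0.236]
ft_force: [0.5, -0.8, -0.3]
finger_gap: 0.496
gripper_force: 0.0
```

Request:
{"fn": "send_rows", "kwargs": {
  "commands": [
    [0.7, 0.5, 0, 0, 0, 0, 0.5],
    [1, 0.7, 0, 0, 0, 0, 0.5],
    [1, 0.7, 0, 0, 0, 0, 0.5]
  ]
}}

```text
time_s: 2.7
tcp_pos: [0.5026, -0.2213, 0.2479]
tool_rot: [-0.246, 0.678, 0.651, 0.235]
ft_force: [-0.5, -0.9, 0.2]
finger_gap: 0.502
gripper_force: 0.0
```

Run:
```python
from h import *
s=env.state(); q=s["tool_rot"]; R=Ro.from_quat([q[1],q[2],q[3],q[0]]).as_matrix()
print(R.round(3), s["tcp_pos"].round(4), s["q"].round(2))
d=get("wrist"); cv2.imwrite("pics/w1.png",d["image"][:,:,::-1]); print(d["position"],d["rotation"].round(3),d["vfov"],d["cx"],d["cy"])
```

```text
[[ 0.041  0.999 -0.001]
 [ 0.768 -0.031  0.64 ]
 [ 0.64  -0.027 -0.768]] [ 0.5026 -0.2213  0.2479] [-0.89  0.52  1.3   0.43  1.87 -0.84]
[ 0.50749764 -0.25792115  0.40431856] [[ 0.999  0.039  0.013]
 [-0.031  0.917 -0.399]
 [-0.027  0.398  0.917]] 61.145769806494144 252.5471620462239 190.5155590034429
```

View pics/w1.png

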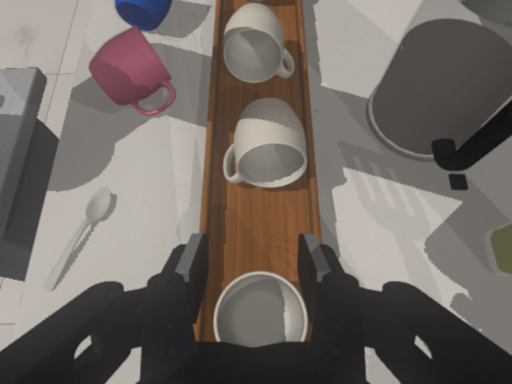

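Wrist view: mug_b's mouth is at about (271,163), rim u 236–306, handle on the left (-x). mug_a's mouth is at about (254,54), handle on the right (+x). mug_right's rim is at (260,318).

Run:
```python
from h import *
d=get("wrist")
for n,u,v,z in [("b c",271,163,.062),("b l",236,163,.062),("b r",306.5,161,.062),("b bot",270,187,.019),("a c",254,55,.062),("a l",223.5,53,.062),("a r",284.5,52,.062),("a bot",254,82,.019),("R",261,319,.096),("R l",214,318,.096),("R r",308,318,.096)]: print(n,onz(d,u,v,z).round(4))
g=cv2.cvtColor(d["image"],cv2.COLOR_RGB2HSV)
w=((g[...,1]<60)|(g[...,2]>185)).astype(np.uint8)
for v in (100,160,210): print(v,"".join("#" if x else "." for x in w[v,190:330]))
for v in (210,240): # wood extents
    c=np.where(w[v,195:330]==0)[0]+195; print(v,c.min(),c.max(),onz(d,c.min(),v,.034).round(4),onz(d,c.max(),v,.034).round(4))
```

```text
b c [ 0.5247 -0.0754  0.062 ]
b l [ 0.483  -0.0734  0.062 ]
b r [ 0.5669 -0.0747  0.062 ]
b bot [ 0.5238 -0.0874  0.019 ]
a c [0.5102 0.0968 0.062 ]
a l [0.4673 0.1031 0.062 ]
a r [0.5531 0.0998 0.062 ]
a bot [0.5088 0.0872 0.019 ]
R [ 0.5057 -0.2487  0.096 ]
R l [ 0.4641 -0.2465  0.096 ]
R r [ 0.547  -0.2492  0.096 ]
100 ####################............................................##############################...........................###################
160 ###############...................#########....########################################################################.......##############
210 ############......................................................................................................................##########
210 202 319 [ 0.4389 -0.1211  0.034 ] [ 0.5803 -0.127   0.034 ]
240 208 322 [ 0.4471 -0.1587  0.034 ] [ 0.5796 -0.1639  0.034 ]
```

Request:
{"fn": "send_rows", "kwargs": {
  "commands": [
    [0.5, 0.3, -0.3, 0.044, 0, 0, 0.4],
    [0.79, 0.58, -0.83, 0.044, 0, 0, 0.4],
    [0.79, 0.58, -0.83, 0.044, 0, 0, 0.4]
  ]
}}

```text
time_s: 3.18
tcp_pos: [0.5633, -0.1753, 0.1778]
tool_rot: [-0.296, 0.66, 0.631, 0.28]
ft_force: [0.0, -0.2, 0.5]
finger_gap: 0.399
gripper_force: 0.0
```

Request:
{"fn": "send_rows", "kwargs": {
  "commands": [
    [0, 0.3, -0.4, 0, 0, 0, 0.4],
    [0, 0.58, -0.83, 0, 0, 0, 0.4],
    [0, 0.58, -0.83, 0, 0, 0, 0.4],
    [0, 0.58, -0.83, 0, 0, 0, 0.4]
  ]
}}

```text
time_s: 3.68
tcp_pos: [0.565, -0.1325, 0.1166]
tool_rot: [-0.291, 0.661, 0.632, 0.281]
ft_force: [0.0, -0.3, -0.3]
finger_gap: 0.404
gripper_force: 0.0
```

Run:
```python
from h import *
s=env.state(); print(s["tcp_pos"].round(4),s["q"].round(2),s["finger_gap"])
d=get("wrist"); cv2.imwrite("pics/w2.png",d["image"][:,:,::-1])
print([np.round(proj(d,p)) for p in [(.5247,-.077,.062),(.5657,-.077,.062)]])
```

```text
[ 0.565  -0.1325  0.1166] [-0.77  0.71  1.41  0.56  1.66 -0.87] 0.40369079840451266
[array([194., 207.]), array([251., 205.])]
```

View pics/w2.png

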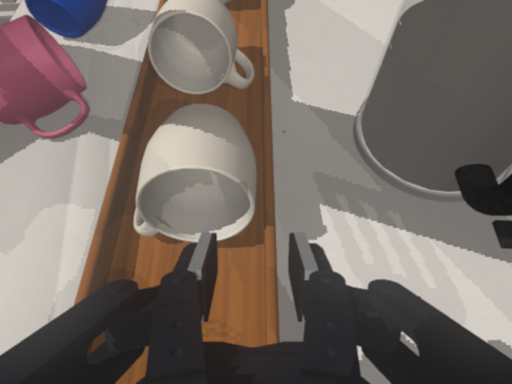

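The rim is at u 138–255, v 165–240, centre about (197,205), which matches the prediction. The fingers straddle its right wall, so I go in and grip.

Request:
{"fn": "send_rows", "kwargs": {
  "commands": [
    [0.01, 0.2, -0.17, 0, 0, 0, 0.4],
    [0.01, 0.4, -0.35, 0, 0, 0, 0.4],
    [0.01, 0.6, -0.52, 0, 0, 0, 0.4],
    [0.01, 0.8, -0.7, 0, 0, 0, 0.4],
    [0.01, 0.95, -0.84, 0, 0, 0, 0.4],
    [0.01, 0.95, -0.84, 0, 0, 0, 0.4]
  ]
}}

```text
time_s: 4.47
tcp_pos: [0.5652, -0.0544, 0.0475]
tool_rot: [-0.293, 0.66, 0.632, 0.28]
ft_force: [-0.2, -0.1, -0.1]
finger_gap: 0.4
gripper_force: 0.0
```

Request:
{"fn": "send_rows", "kwargs": {
  "commands": [
    [0, 0, 0, 0, 0, 0, 0.3],
    [0, 0, 0, 0, 0, 0, 0.2],
    [0, 0, 0, 0, 0, 0, 0],
    [0, 0, 0, 0, 0, 0, 0],
    [0, 0, 0, 0, 0, 0, 0],
    [0, 0, 0, 0, 0, 0, 0]
  ],
  "force": 50
}}

```text
time_s: 5.22
tcp_pos: [0.5654, -0.0546, 0.0474]
tool_rot: [-0.293, 0.66, 0.632, 0.281]
ft_force: [0.7, -1.2, -0.1]
finger_gap: 0.086
gripper_force: 49.5
```

Run:
```python
from h import *
s=env.state(); print(s["tcp_pos"].round(4),s["ft_force"].round(1),s["finger_gap"],s["gripper_force"])
d=get("wrist"); cv2.imwrite("pics/w3.png",d["image"][:,:,::-1])
```

```text
[ 0.5654 -0.0546  0.0474] [ 0.7 -1.2 -0.1] 0.08646847255516976 49.50655856402591
```

View pics/w3.png

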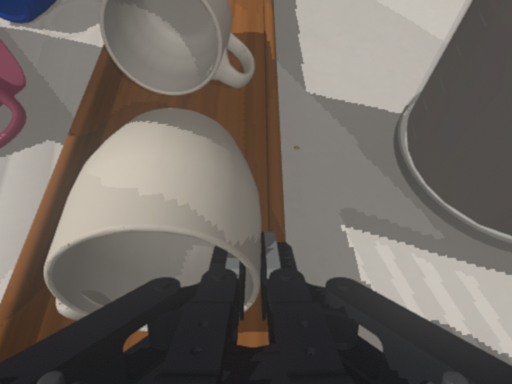

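The gap is 7 mm and grip force 50 N, so mug_b's wall is held. Next I lift it and turn it upright.

Request:
{"fn": "send_rows", "kwargs": {
  "commands": [
    [0, 0, 0.1, 0, 0, 0, 0],
    [0, 0, 0.25, 0, 0, 0, 0],
    [0, -0.15, 0.45, 0, 0, 0, 0],
    [0, -0.3, 0.65, 0, 0, 0, 0],
    [0, -0.45, 0.85, 0, 0, 0, 0],
    [0, -0.6, 1, 0, 0, 0, 0],
    [0, -0.6, 1, 0, 0, 0, 0]
  ],
  "force": 75
}}

```text
time_s: 6.15
tcp_pos: [0.5659, -0.1042, 0.1284]
tool_rot: [-0.292, 0.661, 0.632, 0.281]
ft_force: [-0.2, 0.6, -2.5]
finger_gap: 0.072
gripper_force: 73.5
```

Request:
{"fn": "send_rows", "kwargs": {
  "commands": [
    [0, 0, 0, -0.05, 0.002, 0, 0],
    [0, 0, 0, -0.1, 0.004, 0, 0],
    [0, 0, 0, -0.15, 0.006, 0, 0],
    [0, 0, 0, -0.2, 0.008, 0, 0],
    [0, 0, 0, -0.25, 0.01, 0, 0],
    [0, 0, 0, -0.3, 0.012, 0, 0],
    [0, 0, 0, -0.35, 0.013, 0, 0],
    [0, 0, 0, -0.39, 0.015, 0, 0]
  ]
}}

```text
time_s: 7.15
tcp_pos: [0.5644, -0.1011, 0.1271]
tool_rot: [0.127, 0.714, 0.672, -0.15]
ft_force: [-0.5, -0.3, -2.2]
finger_gap: 0.072
gripper_force: 75.0
```

Request:
{"fn": "send_rows", "kwargs": {
  "commands": [
    [0, 0, 0, -0.03, 0.001, 0, 0],
    [0, 0, 0, -0.038, 0.001, 0, 0],
    [0, 0, 0, -0.038, 0.001, 0, 0]
  ]
}}

```text
time_s: 7.52
tcp_pos: [0.5647, -0.1019, 0.1265]
tool_rot: [0.166, 0.706, 0.662, -0.189]
ft_force: [0.6, -0.9, -3.1]
finger_gap: 0.072
gripper_force: 75.0
```

Run:
```python
from h import *
s=env.state(); print(s["tcp_pos"].round(4),s["ft_force"].round(1),s["moment"].round(2),s["finger_gap"],s["q"].round(2)); q=s["tool_rot"]; print(Ro.from_quat([q[1],q[2],q[3],q[0]]).as_matrix().round(3))
a=get("side")["image"][120:270,160:380];b=get("scene")["image"][100:290,150:370]
b=cv2.resize(b,None,fx=2.6,fy=2.6);a=cv2.resize(a,None,fx=2.6,fy=2.6)
c=get("wrist")["image"]
cv2.imwrite("pics/w4.png",cv2.resize(np.hstack([cv2.resize(x,(560,490)) for x in(a,b)]),(800,350))[:,:,::-1])
```

```text
[ 0.5647 -0.1019  0.1265] [ 0.6 -0.9 -3.1] [ 0.32 -0.14 -0.02] 0.07228619610541236 [-0.07  0.46  1.64 -0.57  1.13  0.26]
[[ 0.051  0.998 -0.047]
 [ 0.872 -0.068 -0.485]
 [-0.487 -0.016 -0.873]]
```

View pics/w4.png

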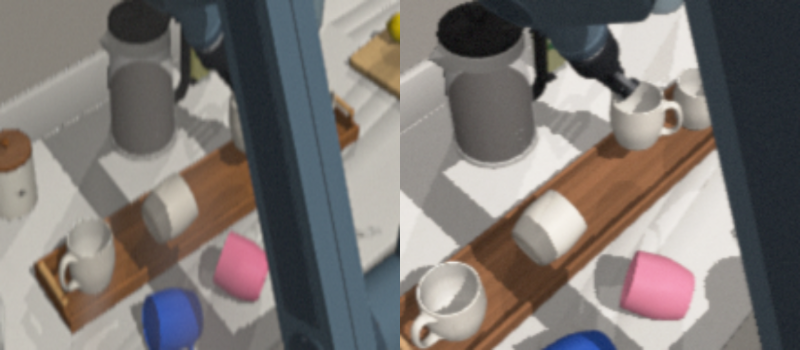

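The scene crop shows mug_b held upright at crop (640,115), with mug_a and mug_left unmoved. I'll work out the residual tilt.

Run:
```python
from h import *
R=lambda q:Ro.from_quat([q[1],q[2],q[3],q[0]])
D=R(env.state()["tool_rot"])*R([-0.293,0.66,0.632,0.281]).inv()
m=np.array([-.037,-.974,.225]); m/=np.linalg.norm(m); z=D.apply(m); print("axis now",z.round(3),"fix rotvec/pi",(np.cross(z,[0,0,1])/np.pi).round(4))
d=get("scene"); cv2.imwrite("pics/w5.png",cv2.resize(d["image"][130:210,245:355],None,fx=6,fy=6,interpolation=cv2.INTER_CUBIC)[:,:,::-1])
for p in [(.525,-.093,.15),(.525,-.093,.063)]: print(proj(d,p), [(a-b)*6 for a,b in zip(proj(d,p),(245,130))])
```

```text
axis now [-0.001  0.001  1.   ] fix rotvec/pi [ 0.0004  0.0004 -0.    ]
(np.float64(280.7982450149441), np.float64(153.8611698868366)) [np.float64(214.78947008966452), np.float64(143.16701932101955)]
(np.float64(278.8485409491792), np.float64(174.81727072360718)) [np.float64(203.09124569507526), np.float64(268.9036243416431)]
```

View pics/w5.png

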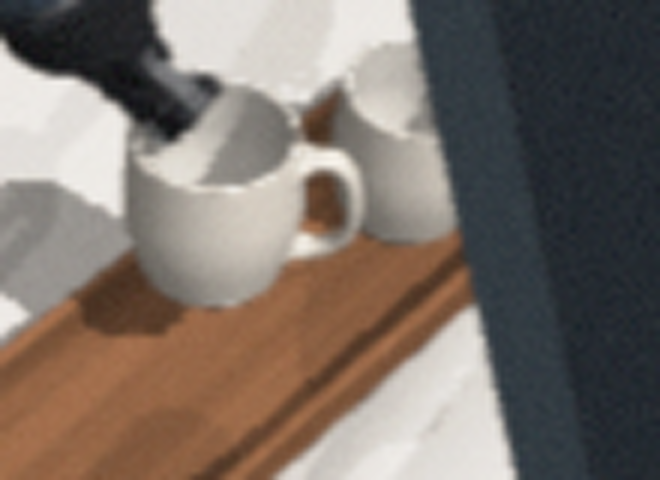

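The crop shows mug_b upright: rim centre about (215,140), foot about (212,280), matching the prediction, with the handle toward -x/-y. Now I lower it.

Request:
{"fn": "send_rows", "kwargs": {
  "commands": [
    [0, 0, -0.15, 0, 0, 0, 0],
    [0, 0, -0.3, 0, 0, 0, 0],
    [0, 0, -0.45, 0, 0, 0, 0],
    [0, 0, -0.56, 0, 0, 0, 0],
    [0, 0, -0.62, 0, 0, 0, 0],
    [0, 0, -0.64, 0, 0, 0, 0],
    [0, 0, -0.64, 0, 0, 0, 0]
  ]
}}

```text
time_s: 8.6
tcp_pos: [0.5655, -0.1025, 0.0763]
tool_rot: [0.167, 0.706, 0.662, -0.189]
ft_force: [0.2, -0.5, -2.1]
finger_gap: 0.074
gripper_force: 75.0
```

Request:
{"fn": "send_rows", "kwargs": {
  "commands": [
    [0, 0, -0.02, 0, 0, 0, 0],
    [0, 0, -0.04, 0, 0, 0, 0],
    [0, 0, -0.04, 0, 0, 0, 0]
  ]
}}

```text
time_s: 8.98
tcp_pos: [0.5652, -0.1025, 0.0729]
tool_rot: [0.167, 0.706, 0.662, -0.189]
ft_force: [-1.1, 0.4, -2.5]
finger_gap: 0.076
gripper_force: 75.0
```

Request:
{"fn": "send_rows", "kwargs": {
  "commands": [
    [0, 0, -0.015, 0, 0, 0, 0],
    [0, 0, -0.03, 0, 0, 0, 0],
    [0, 0, -0.03, 0, 0, 0, 0]
  ]
}}

```text
time_s: 9.35
tcp_pos: [0.5653, -0.1025, 0.0705]
tool_rot: [0.167, 0.706, 0.662, -0.189]
ft_force: [-0.7, -0.2, -2.0]
finger_gap: 0.07
gripper_force: 75.1
```

Request:
{"fn": "send_rows", "kwargs": {
  "commands": [
    [0, 0, -0.015, 0, 0, 0, 0],
    [0, 0, -0.03, 0, 0, 0, 0],
    [0, 0, -0.03, 0, 0, 0, 0]
  ]
}}

```text
time_s: 9.72
tcp_pos: [0.5663, -0.1028, 0.0701]
tool_rot: [0.169, 0.706, 0.661, -0.189]
ft_force: [-1.5, 0.7, 8.6]
finger_gap: 0.076
gripper_force: 77.4
```

The foot touches the floor, so I release gently and back out along the tool axis.

Request:
{"fn": "send_rows", "kwargs": {
  "commands": [
    [0, 0, 0.02, 0, 0, 0, 0],
    [0, 0, 0.02, 0, 0, 0, 0.12],
    [0, 0, 0.02, 0, 0, 0, 0.2],
    [0, 0, 0.02, 0, 0, 0, 0.3],
    [0, 0, 0.02, 0, 0, 0, 0.35],
    [0, 0, 0.02, 0, 0, 0, 0.35]
  ],
  "force": 20
}}

```text
time_s: 10.48
tcp_pos: [0.5653, -0.1024, 0.0696]
tool_rot: [0.167, 0.706, 0.662, -0.189]
ft_force: [0.4, 0.5, 0.4]
finger_gap: 0.35
gripper_force: 0.0
```

Request:
{"fn": "send_rows", "kwargs": {
  "commands": [
    [0, 0.12, 0.22, 0, 0, 0, 0.35],
    [0, 0.25, 0.45, 0, 0, 0, 0.35],
    [0, 0.4, 0.72, 0, 0, 0, 0.35],
    [0, 0.55, 1, 0, 0, 0, 0.35],
    [0, 0.55, 1, 0, 0, 0, 0.35]
  ]
}}

```text
time_s: 11.1
tcp_pos: [0.5666, -0.0579, 0.1514]
tool_rot: [0.169, 0.706, 0.662, -0.188]
ft_force: [0.2, 0.6, 0.2]
finger_gap: 0.349
gripper_force: 0.0
```

Run:
```python
from h import *
s=env.state(); print(s["tcp_pos"].round(4),s["ft_force"].round(1))
d=get("scene"); cv2.imwrite("pics/w6.png",cv2.resize(d["image"][130:260,195:355],None,fx=4.5,fy=4.5,interpolation=cv2.INTER_CUBIC)[:,:,::-1])
```

```text
[ 0.5666 -0.0579  0.1514] [0.2 0.6 0.2]
```

View pics/w6.png

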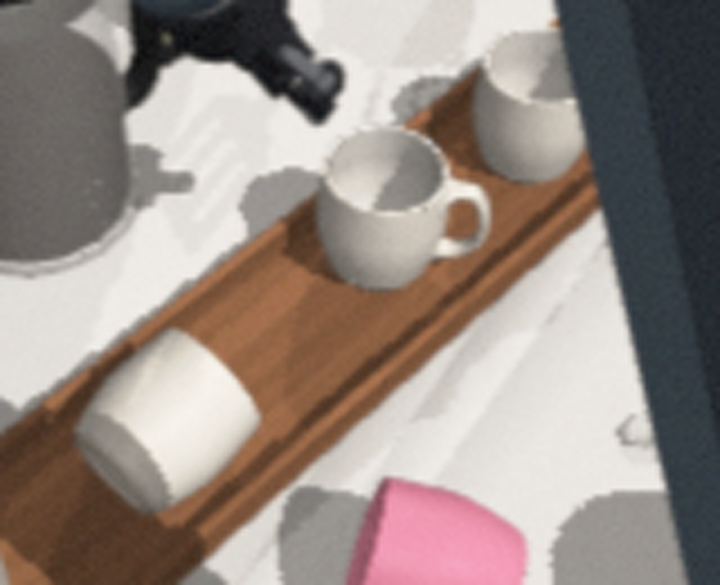

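mug_b stands with its rim at crop (388,170). mug_a is untouched at (170,420) and mug_right hasn't moved. Next I turn the tool back for mug_a.

Request:
{"fn": "send_rows", "kwargs": {
  "commands": [
    [-0.2, 0.1, 0.4, 0, 0, 0, 0.4],
    [-0.4, 0.1, 0.9, 0, 0, 0, 0.4],
    [-0.6, 0.2, 1, 0.05, -0.002, 0, 0.4],
    [-0.6, 0.2, 1, 0.1, -0.004, 0, 0.4],
    [-0.6, 0.2, 1, 0.15, -0.006, 0, 0.4],
    [-0.6, 0.2, 1, 0.2, -0.008, 0, 0.4],
    [-0.6, 0.2, 1, 0.25, -0.01, 0, 0.4]
  ]
}}

```text
time_s: 12.02
tcp_pos: [0.517, -0.0431, 0.2291]
tool_rot: [-0.107, 0.719, 0.68, 0.091]
ft_force: [0.2, 0.2, -1.0]
finger_gap: 0.401
gripper_force: 0.0
```

Request:
{"fn": "send_rows", "kwargs": {
  "commands": [
    [-0.3, 0.4, 0, 0.05, -0.002, 0, 0.4],
    [-0.62, 0.6, 0, 0.1, -0.004, 0, 0.4],
    [-0.62, 0.6, 0, 0.15, -0.006, 0, 0.4],
    [-0.62, 0.6, 0, 0.178, -0.007, 0, 0.4],
    [-0.62, 0.6, 0, 0.178, -0.007, 0, 0.4]
  ]
}}

```text
time_s: 12.65
tcp_pos: [0.467, 0.0043, 0.2276]
tool_rot: [-0.294, 0.663, 0.629, 0.281]
ft_force: [0.3, 0.8, -0.7]
finger_gap: 0.399
gripper_force: 0.0
```

Run:
```python
from h import *
s=env.state(); print(s["tcp_pos"].round(4),s["q"].round(2)); q=s["tool_rot"]; print(Ro.from_quat([q[1],q[2],q[3],q[0]]).as_matrix().round(3))
d=get("wrist"); im=d["image"]; cv2.imwrite("pics/w7.png",im[:,:,::-1])
h=cv2.cvtColor(im,cv2.COLOR_RGB2HSV)
u0,v0=map(int,proj(d,(.51,.1,.055))); print(u0,v0,[np.round(proj(d,p)) for p in((.467,.097,.062),(.553,.097,.062),(.51,.087,.019))])
w=(h[...,1]<75)
for dv in(-15,-5,0,5,15,25): print(v0+dv,"".join("#" if x else "." for x in w[v0+dv,u0-75:u0+75]))
c=w[v0:v0+70,u0]; print("col","".join("#" if x else "." for x in c))
```

```text
[0.467  0.0043 0.2276] [-0.72  0.34  1.74  0.6   1.67 -0.8 ]
[[ 0.051  0.999  0.002]
 [ 0.668 -0.036  0.743]
 [ 0.742 -0.036 -0.669]]
292 223 [array([253., 225.]), array([334., 221.]), array([292., 247.])]
208 #####################...............#####################################################################################...................##########
218 ####################.................########################################################################################.................########
223 ####################..................########################################################################################.................#######
228 ####################..................########################################################################################..................######
238 ####################........................###############################################################################.......................####
248 ####################.................................................####################################...........................................##
col #################################################################.....
```

The prediction for mug_a (rim left edge u=253, centre about (293,223)) matches the mask, so I approach and grip its -x wall.

Request:
{"fn": "send_rows", "kwargs": {
  "commands": [
    [0.02, 0.15, -0.4, 0, 0, 0, 0.4],
    [0.02, 0.25, -0.9, 0, 0, 0, 0.4],
    [0.02, 0.25, -1, 0, 0, 0, 0.4],
    [0.02, 0.25, -1, 0, 0, 0, 0.4]
  ]
}}

```text
time_s: 13.2
tcp_pos: [0.4695, 0.0257, 0.1503]
tool_rot: [-0.292, 0.661, 0.632, 0.281]
ft_force: [0.0, -0.5, -0.2]
finger_gap: 0.404
gripper_force: 0.0
```

Request:
{"fn": "send_rows", "kwargs": {
  "commands": [
    [0, 0.15, -0.2, 0, 0, 0, 0.4],
    [0, 0.26, -0.41, 0, 0, 0, 0.4],
    [0, 0.26, -0.41, 0, 0, 0, 0.4],
    [0, 0.26, -0.41, 0, 0, 0, 0.4]
  ]
}}

```text
time_s: 13.7
tcp_pos: [0.4701, 0.0456, 0.118]
tool_rot: [-0.291, 0.661, 0.632, 0.282]
ft_force: [0.0, -0.3, 0.0]
finger_gap: 0.4
gripper_force: 0.0
```

Run:
```python
from h import *
d=get("wrist"); cv2.imwrite("pics/w8.png",d["image"][:,:,::-1])
print([np.round(proj(d,p)) for p in((.5102,.097,.062),(.467,.097,.062),(.469,.097,.062),(.51,.087,.019))])
```

```text
[array([306., 208.]), array([246., 211.]), array([249., 211.]), array([302., 244.])]
```

View pics/w8.png

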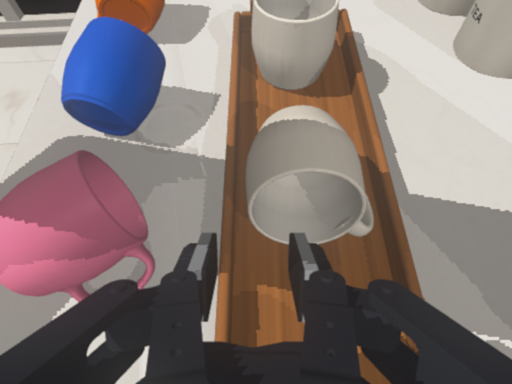

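mug_a's rim is at u 247–366, bottom v about 242, as predicted, with the handle on the right. The fingers straddle its left wall, so I go in.

Request:
{"fn": "send_rows", "kwargs": {
  "commands": [
    [-0.01, 0.2, -0.18, 0, 0, 0, 0.4],
    [-0.01, 0.4, -0.37, 0, 0, 0, 0.4],
    [-0.01, 0.6, -0.56, 0, 0, 0, 0.4],
    [-0.01, 0.78, -0.74, 0, 0, 0, 0.4],
    [-0.01, 0.92, -0.87, 0, 0, 0, 0.4],
    [-0.01, 0.92, -0.87, 0, 0, 0, 0.4]
  ]
}}

```text
time_s: 14.5
tcp_pos: [0.4682, 0.1204, 0.0473]
tool_rot: [-0.293, 0.661, 0.631, 0.281]
ft_force: [0.3, -0.2, -0.4]
finger_gap: 0.403
gripper_force: 0.0
```

Request:
{"fn": "send_rows", "kwargs": {
  "commands": [
    [0, 0, 0, 0, 0, 0, 0.3],
    [0, 0, 0, 0, 0, 0, 0.2],
    [0, 0, 0, 0, 0, 0, 0],
    [0, 0, 0, 0, 0, 0, 0],
    [0, 0, 0, 0, 0, 0, 0],
    [0, 0, 0, 0, 0, 0, 0]
  ],
  "force": 50
}}

```text
time_s: 15.25
tcp_pos: [0.4687, 0.1197, 0.0474]
tool_rot: [-0.292, 0.661, 0.631, 0.282]
ft_force: [-0.6, -2.7, 2.8]
finger_gap: 0.088
gripper_force: 46.7
```

Request:
{"fn": "send_rows", "kwargs": {
  "commands": [
    [0, 0, 0.1, 0, 0, 0, 0],
    [0, 0, 0.25, 0, 0, 0, 0],
    [0, -0.1, 0.45, 0, 0, 0, 0],
    [0, -0.25, 0.65, 0, 0, 0, 0],
    [0, -0.4, 0.85, 0, 0, 0, 0],
    [-0.02, -0.5, 1, 0, 0, 0, 0],
    [-0.02, -0.5, 1, 0, 0, 0, 0]
  ],
  "force": 75
}}

```text
time_s: 16.12
tcp_pos: [0.4674, 0.079, 0.1282]
tool_rot: [-0.291, 0.661, 0.631, 0.282]
ft_force: [-0.5, 0.6, -2.8]
finger_gap: 0.079
gripper_force: 69.5
```

Request:
{"fn": "send_rows", "kwargs": {
  "commands": [
    [0, 0, 0, -0.05, 0.002, 0, 0],
    [0, 0, 0, -0.1, 0.004, 0, 0],
    [0, 0, 0, -0.15, 0.006, 0, 0],
    [0, 0, 0, -0.2, 0.008, 0, 0],
    [0, 0, 0, -0.25, 0.01, 0, 0],
    [0, 0, 0, -0.3, 0.012, 0, 0],
    [0, 0, 0, -0.35, 0.013, 0, 0],
    [0, 0, 0, -0.39, 0.015, 0, 0]
  ]
}}

```text
time_s: 17.12
tcp_pos: [0.4656, 0.081, 0.1269]
tool_rot: [0.128, 0.714, 0.672, -0.149]
ft_force: [-0.4, -0.2, -4.1]
finger_gap: 0.073
gripper_force: 71.8
```

Request:
{"fn": "send_rows", "kwargs": {
  "commands": [
    [0, 0, 0, -0.03, 0.001, 0, 0],
    [0, 0, 0, -0.038, 0.001, 0, 0],
    [0, 0, 0, -0.038, 0.001, 0, 0]
  ]
}}

```text
time_s: 17.5
tcp_pos: [0.466, 0.0803, 0.1265]
tool_rot: [0.167, 0.706, 0.662, -0.189]
ft_force: [0.1, 0.3, -2.6]
finger_gap: 0.079
gripper_force: 72.4
```

Run:
```python
from h import *
s=env.state(); print(s["tcp_pos"].round(4),s["q"].round(2),s["finger_gap"])
R=lambda q:Ro.from_quat([q[1],q[2],q[3],q[0]])
D=R(s["tool_rot"])*R([-0.292,0.661,0.631,0.282]).inv()
m=np.array([-.037,-.974,.225]); m/=np.linalg.norm(m); print("axis",D.apply(m).round(3))
d=get("scene"); im=d["image"]; h=cv2.cvtColor(im,cv2.COLOR_RGB2HSV)
C=(.51,s["tcp_pos"][1]+.009)
p=[proj(d,(*C,z)) for z in(.15,.063)]; print(np.round(p))
u,v=map(int,p[0]); w=h[v-20:v+50,u-40:u+40,1]<60
for r in w[::2]: print("".join("#" if x else "." for x in r))
```

```text
[0.466  0.0803 0.1265] [ 0.28  0.39  1.74 -0.5   1.25  0.56] 0.07873741276327031
axis [0.003 0.001 1.   ]
[[241. 192.]
 [242. 213.]]
#..#.##..###.....#.........#.######...#.#...#............#..##.###########.....#
##....#..##....##....###...#....##.....#..#..#.##......#..#...#..###...#########
.##.#.###..#.##.....#.##.#.###..........##......#.....##########################
...#...#.#...###..###..#.###..#.#....##...#..###########........################
#..#..#..#.###.#..##...#..#.###...####.....###########...........###############
..##.#...#........#...##.##.#......#.....#############...........###############
#...###.#...#.........#................#.###############..........##############
########.#.#.##..#.##....####........#####################.........#############
##########..###...##......##.#.#.#.########################........#############
#############.#.....#.#...#....#...########################..........###########
################.#.#..#.#.........#########################............#########
###################..#...#.#..#############################.................
[... 1167 characters left out ...]
.............................................#######
.......................................................................#########
.....................................................................###########
..................................................................##############
................................................................################
..............................................................##################
............................................................####################
..........................................................####################..
.......................................................######################...
```

The axis is vertical and the mask agrees: foot at about (243,219). Lowering now.

Request:
{"fn": "send_rows", "kwargs": {
  "commands": [
    [0, 0, -0.15, 0, 0, 0, 0],
    [0, 0, -0.3, 0, 0, 0, 0],
    [0, 0, -0.45, 0, 0, 0, 0],
    [0, 0, -0.56, 0, 0, 0, 0],
    [0, 0, -0.62, 0, 0, 0, 0],
    [0, 0, -0.67, 0, 0, 0, 0],
    [0, 0, -0.67, 0, 0, 0, 0]
  ]
}}

```text
time_s: 18.42
tcp_pos: [0.4668, 0.08, 0.0736]
tool_rot: [0.168, 0.706, 0.662, -0.188]
ft_force: [-0.4, -0.8, -2.1]
finger_gap: 0.08
gripper_force: 72.4
```

Request:
{"fn": "send_rows", "kwargs": {
  "commands": [
    [0, 0, -0.015, 0, 0, 0, 0],
    [0, 0, -0.03, 0, 0, 0, 0],
    [0, 0, -0.03, 0, 0, 0, 0]
  ]
}}

```text
time_s: 18.8
tcp_pos: [0.4669, 0.0799, 0.0713]
tool_rot: [0.168, 0.706, 0.662, -0.188]
ft_force: [-0.3, -1.0, -2.3]
finger_gap: 0.077
gripper_force: 72.4
```

Request:
{"fn": "send_rows", "kwargs": {
  "commands": [
    [0, 0, -0.015, 0, 0, 0, 0],
    [0, 0, -0.025, 0, 0, 0, 0],
    [0, 0, -0.025, 0, 0, 0, 0]
  ]
}}

```text
time_s: 19.18
tcp_pos: [0.4669, 0.0799, 0.0694]
tool_rot: [0.168, 0.706, 0.662, -0.188]
ft_force: [-0.7, 0.5, -1.7]
finger_gap: 0.073
gripper_force: 72.7
```

Request:
{"fn": "send_rows", "kwargs": {
  "commands": [
    [0, 0, -0.015, 0, 0, 0, 0],
    [0, 0, -0.025, 0, 0, 0, 0],
    [0, 0, -0.025, 0, 0, 0, 0]
  ]
}}

```text
time_s: 19.55
tcp_pos: [0.4672, 0.0798, 0.0693]
tool_rot: [0.169, 0.706, 0.661, -0.188]
ft_force: [-3.8, 3.2, 13.5]
finger_gap: 0.077
gripper_force: 75.0
```

Contact. I release and withdraw.

Request:
{"fn": "send_rows", "kwargs": {
  "commands": [
    [0, 0, 0.02, 0, 0, 0, 0],
    [0, 0, 0.02, 0, 0, 0, 0.12],
    [0, 0, 0.02, 0, 0, 0, 0.2],
    [0, 0, 0.02, 0, 0, 0, 0.3],
    [0, 0, 0.02, 0, 0, 0, 0.35],
    [0, 0, 0.02, 0, 0, 0, 0.35]
  ],
  "force": 20
}}

```text
time_s: 20.3
tcp_pos: [0.4668, 0.0799, 0.0688]
tool_rot: [0.168, 0.706, 0.662, -0.188]
ft_force: [-0.4, -0.2, -0.2]
finger_gap: 0.352
gripper_force: 0.0
```

Request:
{"fn": "send_rows", "kwargs": {
  "commands": [
    [0, 0.12, 0.22, 0, 0, 0, 0.35],
    [0, 0.25, 0.45, 0, 0, 0, 0.35],
    [0, 0.4, 0.72, 0, 0, 0, 0.35],
    [0, 0.55, 1, 0, 0, 0, 0.35],
    [0, 0.55, 1, 0, 0, 0, 0.35]
  ]
}}

```text
time_s: 20.92
tcp_pos: [0.468, 0.1248, 0.1502]
tool_rot: [0.169, 0.706, 0.662, -0.187]
ft_force: [0.1, 0.7, -0.3]
finger_gap: 0.354
gripper_force: 0.0
```

Request:
{"fn": "send_rows", "kwargs": {
  "commands": [
    [-0.2, 0, 0.4, 0, 0, 0, 0.35],
    [-0.6, 0, 0.9, 0, 0, 0, 0.35],
    [-0.6, 0, 1, 0, 0, 0, 0.35],
    [-0.6, 0, 1, 0, 0, 0, 0.35],
    [-0.6, 0, 1, 0, 0, 0, 0.35]
  ]
}}

```text
time_s: 21.55
tcp_pos: [0.4189, 0.1235, 0.2274]
tool_rot: [0.168, 0.706, 0.662, -0.189]
ft_force: [-0.1, -0.3, -0.8]
finger_gap: 0.351
gripper_force: 0.0
```

Run:
```python
from h import *
d=get("scene"); im=d["image"]; h=cv2.cvtColor(im,cv2.COLOR_RGB2HSV)
for n,C in dict(a=(.51,.088),b=(.525,-.093),L=(.519,.306),R=(.505,-.248)).items():
    p=[proj(d,(*C,z)) for z in(.096,.008)]; print(n,np.round(p))
    u,v=map(int,p[0]); w=h[v-20:v+46,u-36:u+36,1]<60
    for r in w[::3]: print("".join("#" if x else "." for x in r))
```

```text
a [[242. 205.]
 [243. 224.]]
#############....#.....#.##.####.#.################.##.......###########
#################.##.####.#.#..###.#####.###.###########......##########
#####################.#..###.####.##.#####.###.#########.........#######
###########################################.##.###############..........
#############################################.#.#.#.##############......
################################################################........
####################..##############################...#######..........
###############......################################...................
###########..........################################...................
#######..............################################...................
###...................###############################...................
......................##############################....................
.......................############################.....................
.........................#########################..................####
...........................#####################.
[... 4739 characters left out ...]
...#..#....#..#.....###...............#####
....#.#.####.#####.##.#.#.#..##.#.###..##.#..#.###...............#######
#.........#.#..#.....####........##...###.###................###########
####.###################################..................##############
#########################.............................##################
#################.....####.........................#####################
################........##......................########################
################.......##...................############################
########################.................###############################
###############.......................##################################
```

The silhouettes match upright mugs at the predicted spots: mug_a's foot at (243,224), mug_b's at (278,187), and mug_left unmoved. The arm hides mug_right in this view, but it was never touched. The gripper is clear, so I hand in.

```bash
python3 -c "
from cell import env
print(env.sign_off())"
```

```text
the job is handed in; nothing more can be done
None
```

I stood mug_b and then mug_a upright in the tray and handed in at about 22 s. mug_left looked unmoved in the last picture; the arm hid mug_right there, but neither it nor the press was touched, and no verdict came back.

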